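# Put the check weights back in their cases

### The job

The balance check is finished: take the tower of four stacked steel check weights off the balance pan, one weight at a time from the top, and put each one back in its own wooden case, the one whose bore fits it. Every weight must stand upright and fully down on the floor of its case at the end.

Things in the scene. Friction and masses are not known exactly. Their poses are not given: they have to be found in the camera images.
- balance: white compact top-loading balance, 240 x 180 mm, 52 mm high with a round steel pan of 130 mm diameter; fixed to the bench. Origin under the middle of the housing; own +x points from the sloping display panel to the rear; the middle of the pan's top lies at (35, 0, 66) mm in this frame
- w50: smallest of four loose steel weights, 50 g, top of the stack: a disc 28 mm across and 14.5 mm high with a knob on top (14 mm across, 10 mm high, necked in over its lowest 4 mm). Origin: centre of its underside, z up its axis; knob top 24.5 mm above it. A recess below, 22 mm wide and 11 mm deep, swallows the next knob with 2 mm play all round: lift 20 mm straight up first
- w100: second smallest of four loose steel weights, 100 g, second from the top: a disc 37 mm across and 16.5 mm high with a knob on top (18 mm across, 10 mm high, necked in over its lowest 4 mm). Origin: centre of its underside, z up its axis; knob top 26.5 mm above it. A recess below, 26 mm wide and 13 mm deep, swallows the next knob with 2 mm play all round: lift 20 mm straight up first
- w200: second largest of four loose steel weights, 200 g, third from the top: a disc 48 mm across and 18.5 mm high with a knob on top (22 mm across, 12 mm high, necked in over its lowest 4 mm). Origin: centre of its underside, z up its axis; knob top 30.5 mm above it. A recess below, 30 mm wide and 15 mm deep, swallows the next knob with 2 mm play all round: lift 20 mm straight up first
- w500: largest of four loose steel weights, 500 g, bottom of the stack, standing on the pan: a disc 62 mm across and 18.7 mm high with a knob on top (26 mm across, 14 mm high, necked in over its lowest 4 mm). Origin: centre of its underside, z up its axis; knob top 32.7 mm above it. Flat underside
- case50: smallest of four round turned wooden cases with the lid off, 60 mm outside diameter, 18 mm high, fixed to the bench: for the 50 g weight. Origin at the centre of its underside. Its round bore is 36 mm wide (44 mm at the funnelled mouth) and its dark floor lies 8 mm above the origin: the seated weight's origin is 8 mm above the case's, with 4 mm play all round
- case100: second smallest of four round turned wooden cases with the lid off, 69 mm outside diameter, 18 mm high, fixed to the bench: for the 100 g weight. Origin at the centre of its underside. Its round bore is 45 mm wide (53 mm at the funnelled mouth) and its dark floor lies 8 mm above the origin: the seated weight's origin is 8 mm above the case's, with 4 mm play all round
- case200: second largest of four round turned wooden cases with the lid off, 80 mm outside diameter, 18 mm high, fixed to the bench: for the 200 g weight. Origin at the centre of its underside. Its round bore is 56 mm wide (64 mm at the funnelled mouth) and its dark floor lies 8 mm above the origin: the seated weight's origin is 8 mm above the case's, with 4 mm play all round
- case500: largest of four round turned wooden cases with the lid off, 94 mm outside diameter, 18 mm high, fixed to the bench: for the 500 g weight. Origin at the centre of its underside. Its round bore is 70 mm wide (78 mm at the funnelled mouth) and its dark floor lies 8 mm above the origin: the seated weight's origin is 8 mm above the case's, with 4 mm play all round
Not all that is in view belongs to the job. Leave any purple look-alike of the w500 alone.

How it is judged:
On the way, in this order (a step that is already met when the one before it is completed fails the run):
1. the 50 g weight stands in its own case (horizontal distance between w50 and case50 below 0.008 m and z of w50 in the frame of case50 between 0.005 and 0.0105 m and angle between w50's own z axis and vertical below 0.08 rad and linear speed of w50 below 0.02 m/s), for 0.2 s.
2. the 100 g weight stands in its own case (horizontal distance between w100 and case100 below 0.008 m and z of w100 in the frame of case100 between 0.005 and 0.0105 m and angle between w100's own z axis and vertical below 0.08 rad and linear speed of w100 below 0.02 m/s), for 0.2 s.
3. the 200 g weight stands in its own case (horizontal distance between w200 and case200 below 0.008 m and z of w200 in the frame of case200 between 0.005 and 0.0105 m and angle between w200's own z axis and vertical below 0.08 rad and linear speed of w200 below 0.02 m/s), for 0.2 s.
4. the 500 g weight stands in its own case (horizontal distance between w500 and case500 below 0.008 m and z of w500 in the frame of case500 between 0.005 and 0.0105 m and angle between w500's own z axis and vertical below 0.08 rad and linear speed of w500 below 0.02 m/s), for 0.2 s.
At the end, for the whole second after the job is handed in: Each of the four weights (50, 100, 200 and 500 g) stands in the case of its own size: axis within 8 mm of the case's axis, underside on the bore's floor (within about 2.5 mm), upright to 0.08 rad, at rest (slower than 20 mm/s) (all of step 1 and all of step 2 and all of step 3 and all of step 4); the robot touches nothing.
It also fails if it takes over 106 s, if anything falls off the work surface, if the arm or the gripper's body presses on something with over 40 N, if the wrist force passes 120 N, or if a joint passes its speed limit or range.

### The arm

A 7-joint arm with a two-finger parallel gripper is mounted at the origin on a cart in front of the work surface, level with it; the furniture and walls round the work are solid. World frame = base frame: x ahead of the robot, y to its left, z up, the work surface at z = 0. Lengths are in m, angles in rad, forces in N, time in s.
With the tool pointing down it reaches from about 0.4 to 0.875 m from the base axis. Payload 19.3 kg.
Tool frame: the origin (TCP) lies at the very end of the fingers, on their centre line; the grasp point (between the pads) lies 19 mm behind it; z points along the fingers, y is the line along which they close (so a half turn about z gives the same grasp; the last joint's range is limited). The gripper opens to 85 mm and grips with 20 to 120 N. Pads are 22 mm wide; open, the fingers measure 114 mm over their backs; the gripper's body (76 mm by 85 mm) begins 54 mm behind the grasp point. The pads swing forward as they close: fully open they stand 13 mm farther back than shut.
Start: joints at [-1.285, 0.521, -0.036, 1.599, 0.021, 1.021, -0.113], TCP at [0.218, 0.586, 0.231] pointing down, gripper open.
Joint ranges: [-2.91, 2.91], [-0.3, 2.13], [-1.5, 1.42], [0.17, 2.43], [-1.26, 4.41], [0.16, 1.93], [-2.52, 2.52]. Speed limits (rad/s): [1.89, 1.89, 2.39, 2.39, 3.01, 3.01, 3.01].

### API

Orientations are given as [roll, pitch, yaw] about the fixed x, y, z axes, in that order (R = Rz(yaw) Ry(pitch) Rx(roll)).
In Python, from workcell import monitor, viewer, bot gives the robot as it stands.
- The arm moves only by the tool move_arm, never from a script. Its arguments are lists of equal length, an entry for each row: "gripper": the opening, from 0 (shut) to 1 (fully open); "linear": the shift along the tool's x, y, z in cm, a list of three; "twist": the turn about the tool's z in degrees. A call has 1 to 8 rows; each row shifts and turns the commanded pose from where the row before left it, along the tool's axes as they then stand; what a row does not reach is not made up. A row lasts 1/10 s, in which the tool goes at most 50 mm and 8.59 degrees, less where a joint would pass 70% of its speed; a pose out of reach is approached as far as the arm can. A call with a gripper value outside its range is refused whole. The fingers move at their own pace and stop on an object; "squeeze" is the grip in N (left out, the last holds). Time passes only in rows, so rows that do not move let the fingers close. It gives the time, the measured TCP pose, the force, the opening and the grip force at its end, in the units of the state.
- monitor.observe(): the state, without advancing time (a new reading comes with each control period).
- viewer.grab_frame(name): name is "side" or "top"; returns a dict with "img" (384x512x3 uint8, red, green, blue), "K" (3x3 intrinsics, pixels), "k1" (the pictures are not rectified: a ray, as slopes to the right and down, at radius r is drawn at 1 + k1 r^2 times it, then the intrinsics apply), "eye" and "rotation" of the camera in the world. Camera axes: x right, y up, looking along -z (the intrinsics and any distortion apply to the point x, -y, -z); pixel columns grow to the right and rows downward; lengths in m; the calibration is good to about 2 mm. A picture is of the moment at which its call begins. There is no depth.
- bot.job_done(): hands the job in; it is judged then, once.
The state is a dict: "clock": time; "qpos": joint angles; "qd": joint speeds; "joint_efforts": joint torques, N m; "position": TCP position; "tool_rot": TCP orientation; "force": force on the tool from outside, world axes, zero at the start; "moment": the same for the moment, N m; "grip_width": finger opening in m; "finger_force": force on a finger pad.
Only numpy, scipy, OpenCV 4.12 (cv2) and the standard library are available. Lean on these libraries where they do the work, as an engineer would, in place of code of your own. Each camera call takes 0.05 s, during which the arm holds its last target. There are 200 camera calls.

## Working session

There is one attempt and no reset: what is moved stays moved. The work goes in short steps, Python scripts to look and compute and a tool call to move; the robot and the scene stay as the last step left them, time stands still between calls to the robot, and variables do not carry over. Pictures are saved under pics/ and viewed, at most 14 in all, crops included, and the job is handed in when it is done.

Besides the shell and the picture viewer there is one more tool, called by a JSON object that holds its "op" and its "data". move_arm: Moves the arm, as the interface text tells. Its arguments: {"type":"object","properties":{"gripper":{"type":"array"},"linear":{"type":"array"},"twist":{"type":"array"},"squeeze":{"type":"number"}},"required":["gripper","linear","twist"]}

```bash
mkdir -p pics
python3 - <<'E'
from workcell import monitor, viewer, bot
import cv2,pickle
s=monitor.observe();print(s)
for n in("top","side"):
    f=viewer.grab_frame(n);pickle.dump(f,open(n+'.pkl','wb'));cv2.imwrite(f'pics/{n}0.png',f['img'][:,:,::-1]);print({k:f[k] for k in f if k!='img'})
E
```

```text
{'clock': 0.0, 'qpos': array([-1.28520609,  0.52201226, -0.03632946,  1.60000844,  0.0212089 ,
        1.0210875 , -0.11279691]), 'qd': array([-1.24285833e-04, -2.83275675e-05, -9.05131747e-06,  4.89982570e-05,
       -6.87120188e-04,  4.84723728e-04,  7.09736745e-04]), 'joint_efforts': array([ 4.46659942e-05, -9.27099895e+01,  1.97887927e+00, -3.69965744e+01,
        1.77231448e-02,  7.47269980e-03, -4.75821622e-06]), 'position': array([0.21762557, 0.58552843, 0.23072665]), 'tool_rot': array([-3.14046576e+00,  8.70315041e-05,  2.78580203e+00]), 'force': array([-0.03378332,  0.35801202,  0.31887884]), 'moment': array([-0.00878537, -0.038843  , -0.01495399]), 'finger_force': 0.0, 'grip_width': 0.08530737531189474}
{'K': array([[470.31639023,   0.        , 253.86699718],
       [  0.        , 470.31639023, 201.1438569 ],
       [  0.        ,   0.        ,   1.        ]]), 'k1': -0.022366486275607257, 'eye': array([ 0.30002803, -0.04173855,  1.32465329]), 'rotation': array([ 2.12742680e-01, -5.42781646e-04, -1.42566099e+00])}
{'K': array([[375.68902919,   0.        , 254.24793901],
       [  0.        , 375.68902919, 191.89182357],
       [  0.        ,   0.        ,   1.        ]]), 'k1': 0.04279505672133698, 'eye': array([0.51960716, 0.87002948, 0.89021771]), 'rotation': array([ 0.86390734,  0.01896815, -3.12247102])}
```

```bash
sleep 1; ls . pics
```

```text
.:
pics
side.pkl
top.pkl

pics:
side0.png
top0.png
```

View pics/top0.png

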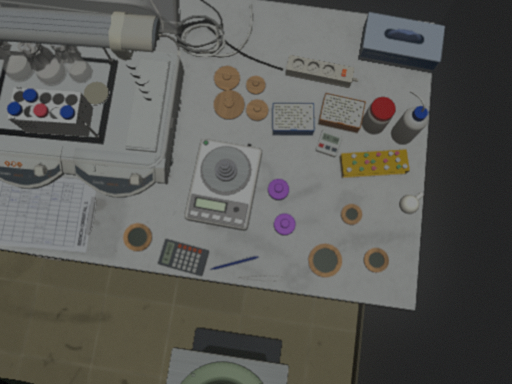

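View pics/side0.png

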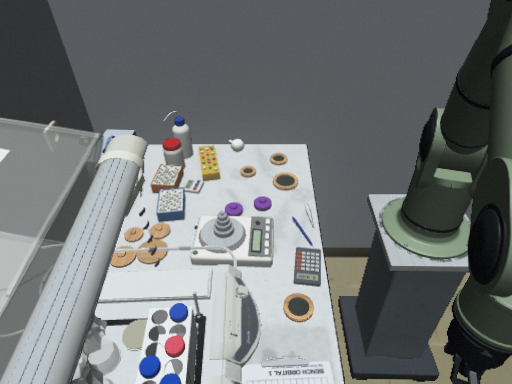

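Top view: stack at about (227,170), open cases at (138,237), (351,214), (325,260), (376,260), purple decoys at (278,189), (285,224), and lids at top centre. The side view shows the same layout, with the stack at (222,225).

```bash
cat > h.py <<'E'
import numpy as np,cv2,pickle
from scipy.spatial.transform import Rotation as Ro
def cam(f): return Ro.from_euler('xyz',f['rotation']).as_matrix(),f['eye'],f['K'],np.array([f['k1'],0,0,0,0.])
def proj(f,P):
    R,e,K,d=cam(f); M=np.diag([1,-1,-1.])@R.T
    return cv2.projectPoints(np.float64(P).reshape(-1,1,3),cv2.Rodrigues(M)[0],-M@e,K,d)[0].reshape(-1,2)
def ray(f,uv,z):
    R,e,K,d=cam(f); n=cv2.undistortPoints(np.float64(uv).reshape(-1,1,2),K,d).reshape(-1,2)
    D=np.c_[n[:,0],-n[:,1],-np.ones(len(n))]@R.T
    return e+D*((z-e[2])/D[:,2])[:,None]
def grab(n):
    from workcell import viewer
    return viewer.grab_frame(n)
def orange(f):
    h=cv2.cvtColor(f['img'],cv2.COLOR_RGB2HSV); return cv2.inRange(h,(5,90,60),(20,255,255))
E
cat > m.py <<'E'
from h import *
for n in('top','side'):
    f=pickle.load(open(n+'.pkl','rb'));print(n, proj(f,[[.218,.586,.231],[0,0,0]]).round())
    cs,_=cv2.findContours(orange(f),cv2.RETR_EXTERNAL,cv2.CHAIN_APPROX_NONE)
    for c in cs:
        if cv2.contourArea(c)<80: continue
        p=ray(f,c.reshape(-1,2),.018)[:,:2]; (x,y),r=cv2.minEnclosingCircle(np.float32(p)); (a,b),ax,_=cv2.fitEllipse(np.float32(p))
        print(cv2.boundingRect(c),'ell',round(a,4),round(b,4),np.round(ax,3))
    x,y=(227,170) if n=='top' else (222,228)
    cr=f['img'][y-38:y+38,x-50:x+50,::-1];cv2.imwrite(f'pics/c_{n}.png',cv2.resize(cr,None,fx=7,fy=7,interpolation=cv2.INTER_CUBIC))
E
python3 m.py
```

```text
top [[-22. 298.]
 [221. 415.]]
(364, 249, 24, 23) ell 0.4638 -0.36 [0.061 0.064]
(309, 244, 33, 33) ell 0.443 -0.2201 [0.086 0.088]
(124, 224, 27, 27) ell 0.4312 0.3074 [0.073 0.075]
(342, 204, 20, 20) ell 0.5828 -0.2794 [0.052 0.055]
(247, 100, 21, 20) ell 0.8562 0.03 [0.06  0.061]
(247, 76, 18, 18) ell 0.9351 0.0459 [0.052 0.053]
(214, 66, 30, 53) ell 0.8941 0.123 [0.082 0.181]
side [[447. 383.]
 [425. 226.]]
(284, 294, 30, 28) ell 0.4321 0.3123 [0.076 0.08 ]
(111, 251, 56, 16) ell 0.9086 0.1491 [0.049 0.177]
(140, 239, 27, 9) ell 0.8598 0.0938 [0.029 0.077]
(125, 228, 18, 13) ell 0.9355 0.0537 [0.053 0.054]
(150, 224, 20, 14) ell 0.8553 0.0377 [0.056 0.06 ]
(151, 165, 32, 28) ell 0.8881 -0.2445 [0.103 0.163]
(271, 154, 15, 10) ell 0.4646 -0.3555 [0.059 0.064]
```

```bash
sleep 1
```

```text
(no output)
```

View pics/c_top.png

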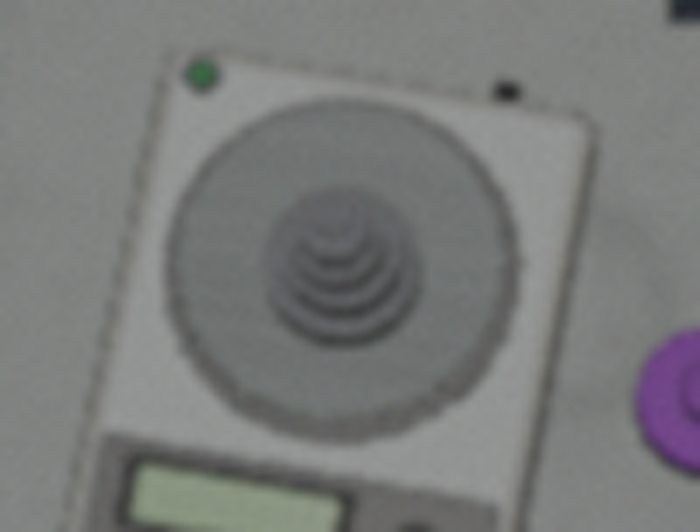

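View pics/c_side.png

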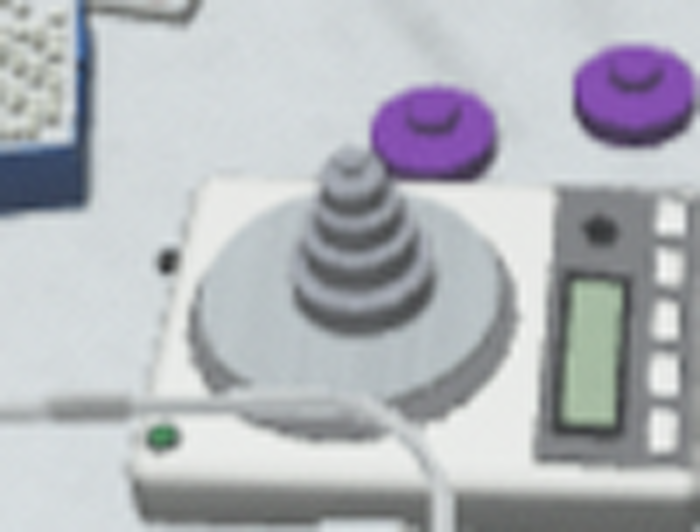

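Crops: the stack axis runs from the knob at top px (226.3,161.3) to the w500 disc centre at about (226.1,169.9). In the side view the knob is at (222,212.6) and the w500 disc's mid-column is 223.9.

Run:
```python
from h import *
t=pickle.load(open('top.pkl','rb'));s=pickle.load(open('side.pkl','rb'))
print('top',ray(t,[[226.3,161.3]],.144),ray(t,[[226.1,169.9]],.0847))
print('side',ray(s,[[222,212.6]],.144),ray(s,[[223.9,229.5]],.0847))
# pan centre from top
print('pan',ray(t,[[177+344/7,132+266/7]],.066))
def tri(a,b):
    A=ray(t,[a],0)[0];B=ray(s,[b],0)[0];ea,eb=t['eye'],s['eye'];u=(A-ea);v=(B-eb)
    k=np.linalg.lstsq(np.c_[u,-v],eb-ea,rcond=None)[0];return ea+k[0]*u,eb+k[1]*v
for a,b in [((163,180),(240,262)),((180,55),(110,250)),((155,32),(128,140))]: print(np.round(tri(a,b),3))
def px(z,P,f): return proj(f,[[*P,zz] for zz in z])
P=(.665,.04)
for P in [(.66,.035),(.67,.035),(.66,.045)]: print(P,'t',px([.144,.0847],P,t).round(1).tolist(),'s',px([.144,.0847],P,s).round(1).tolist())
# tool axes
y=2.7858;print('tx',np.cos(y),np.sin(y),'ty',np.sin(y),-np.cos(y))
```

```text
top [[0.64757425 0.08131211 0.144     ]] [[0.64071749 0.08418048 0.0847    ]]
side [[0.64159332 0.08814045 0.144     ]] [[0.63950828 0.09832996 0.0847    ]]
pan [[0.64558787 0.08591635 0.066     ]]
[[0.581 0.243 0.113]
 [0.584 0.243 0.114]]
[[0.916 0.249 0.173]
 [0.908 0.249 0.168]]
[[0.794 0.23  0.481]
 [0.794 0.23  0.481]]
(0.66, 0.035) t [[244.5, 159.3], [244.9, 165.7]] s [[217.4, 200.3], [218.9, 214.6]]
(0.67, 0.035) t [[245.1, 155.6], [245.5, 162.2]] s [[214.0, 200.3], [215.7, 214.6]]
(0.66, 0.045) t [[240.7, 158.7], [241.3, 165.2]] s [[217.0, 202.6], [218.6, 216.9]]
tx -0.9373706755359243 0.3483334848178178 ty 0.3483334848178178 0.9373706755359243
```

{"op": "move_arm", "data": {"gripper": [1,1,1,1,1,1,1,1], "linear": [[0,0,0],[0,0,0],[0,0,0],[0,0,0],[0,0,0],[0,0,0],[0,0,0],[0,0,0]], "twist": [8.5,8.5,8.5,8.5,8.5,8.5,8.5,8.5], "squeeze": 40}}

```text
clock: 0.9
position: [0.2176, 0.5857, 0.231]
tool_rot: [-3.141, 0.001, 1.593]
force: [-0.3, -0.1, -0.0]
grip_width: 0.0856
finger_force: 0.0
```

{"op": "move_arm", "data": {"gripper": [1,1,1,1,1,1,1,1], "linear": [[0,0,0],[-3.5,2.3,0],[-3.5,2.3,0],[-3.5,2.3,0],[-3.5,2.3,0],[-3.5,2.3,0],[-3.5,2.3,0],[-3.5,2.3,0]], "twist": [1.6,0,0,0,0,0,0,0]}}

```text
clock: 1.7
position: [0.3794, 0.3393, 0.2313]
tool_rot: [3.142, -0.0, 1.575]
force: [0.8, 0.4, 0.6]
grip_width: 0.0857
finger_force: 0.0
```

{"op": "move_arm", "data": {"gripper": [0.4,0.4,0.4,0.4,0.4,0.4,0.4,0.4], "linear": [[-3.2,3.3,0],[-3.2,3.3,0],[-3.2,3.3,0],[-3.2,3.3,0],[-3.2,3.3,0],[-3.2,3.3,0],[-3.2,3.3,0],[-3.2,3.2,0]], "twist": [0,0,0,0,0,0,0,0]}}

```text
clock: 2.5
position: [0.6429, 0.0834, 0.2311]
tool_rot: [-3.141, -0.0, 1.575]
force: [0.6, 0.7, 0.1]
grip_width: 0.0344
finger_force: 0.0
```

{"op": "move_arm", "data": {"gripper": [0.4,0.4,0.4,0.4], "linear": [[0,0,3],[0,0,2],[0,0,0],[0,0,0]], "twist": [0,0,0,0]}}

```text
clock: 2.9
position: [0.6419, 0.085, 0.1817]
tool_rot: [-3.141, 0.0, 1.573]
force: [-0.4, 0.1, 0.0]
grip_width: 0.0346
finger_force: 0.0
```

```bash
cat > look.py <<'E'
import sys
from h import *
from workcell import monitor
# look.py tag world-x,y,z halfwidth zoom
tag=sys.argv[1];P=[float(v) for v in sys.argv[2].split(',')];w=int(sys.argv[3]);ims=[]
st=monitor.observe();print(st['position'].round(4),round(st['grip_width'],4),st['tool_rot'].round(4))
for n in ('top','side'):
    f=grab(n);pickle.dump(f,open(f'{tag}_{n}.pkl','wb'));u,v=proj(f,[P])[0].round().astype(int)
    y0,x0=max(0,v-w),max(0,u-w);c=f['img'][y0:y0+2*w,x0:x0+2*w,::-1];z=390//(2*w);ims.append(cv2.resize(c,(2*w*z,2*w*z),interpolation=cv2.INTER_CUBIC));print(n,'origin',x0,y0,'zoom',z,'tcp px',proj(f,[st['position']]).round(1))
cv2.imwrite(f'pics/{tag}.png',np.hstack(ims))
E
python3 look.py a .642,.083,.16 45
```

```text
[0.6419 0.085  0.1817] 0.0346 [-3.1413e+00  1.0000e-04  1.5730e+00]
top origin 180 116 zoom 4 tcp px [[223.7 158.9]]
side origin 177 162 zoom 4 tcp px [[221.  202.1]]
```

```bash
sleep 1
```

```text
(no output)
```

View pics/a.png

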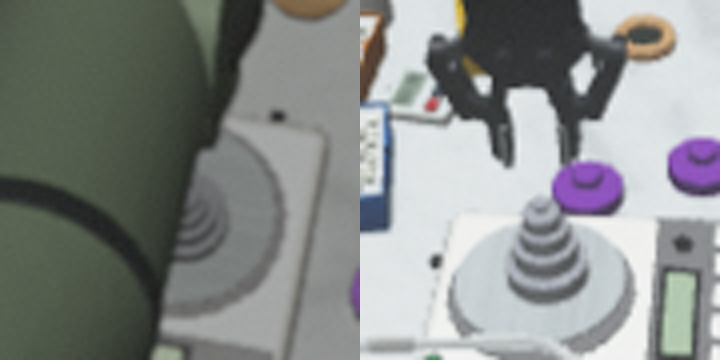

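Side view: the fingertips at px (221,203) agree with the computed TCP. The knob is at (222.8,212.7), so I need about −2.5 mm in x.

{"op": "move_arm", "data": {"gripper": [0.4,0.4,0.4,0.4,0.4], "linear": [[-0.15,-0.25,0],[0,0,2],[0,0,1.5],[0,0,1.05],[0,0,0]], "twist": [0,0,0,0,0]}}

```text
clock: 3.5
position: [0.6388, 0.0834, 0.1346]
tool_rot: [-3.14, 0.0, 1.571]
force: [0.0, -0.4, -0.4]
grip_width: 0.0341
finger_force: 0.0
```

```bash
python3 look.py b .640,.083,.14 32
```

```text
[0.6388 0.0834 0.1346] 0.0341 [-3.1399e+00  4.0000e-04  1.5712e+00]
top origin 193 132 zoom 6 tcp px [[225.2 165.4]]
side origin 191 180 zoom 6 tcp px [[223.4 213.8]]
```

```bash
sleep 1
```

```text
(no output)
```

View pics/b.png

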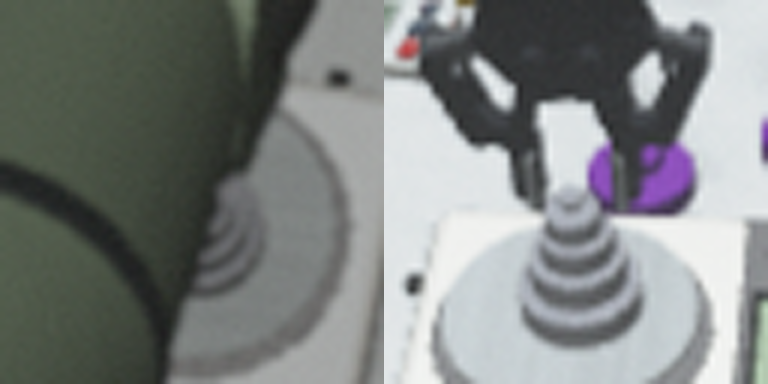

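Fingers straddle the knob. Side knob is at col 222.3 and finger mid at 223.3, so I'll shift +2 mm in x and rise 1 mm.

{"op": "move_arm", "data": {"gripper": [0.4,0.4,0.25,0.1,0.1,0,0,0], "linear": [[0.05,0.2,-0.1],[0,0,0],[0,0,0],[0,0,0],[0,0,0],[0,0,0],[0,0,0],[0,0,0]], "twist": [0,0,0,0,0,0,0,0], "squeeze": 30}}

```text
clock: 4.4
position: [0.6415, 0.0839, 0.137]
tool_rot: [3.141, -0.0, 1.571]
force: [0.4, 1.3, 5.7]
grip_width: 0.0117
finger_force: 29.4
```

{"op": "move_arm", "data": {"gripper": [0,0,0,0,0], "linear": [[0,0,-0.5],[0,0,-1],[0,0,-1.5],[0,0,-3],[0,0,0]], "twist": [0,0,0,0,0]}}

```text
clock: 4.9
position: [0.6431, 0.0839, 0.2015]
tool_rot: [3.136, -0.001, 1.571]
force: [0.3, -0.3, 0.7]
grip_width: 0.0116
finger_force: 29.3
```

```bash
python3 look.py c .641,.083,.15 45
```

```text
[0.6431 0.0839 0.2015] 0.0116 [ 3.1359e+00 -1.1000e-03  1.5707e+00]
top origin 180 118 zoom 4 tcp px [[223.7 156.1]]
side origin 177 165 zoom 4 tcp px [[220.  196.6]]
```

```bash
sleep 1
```

```text
(no output)
```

View pics/c.png

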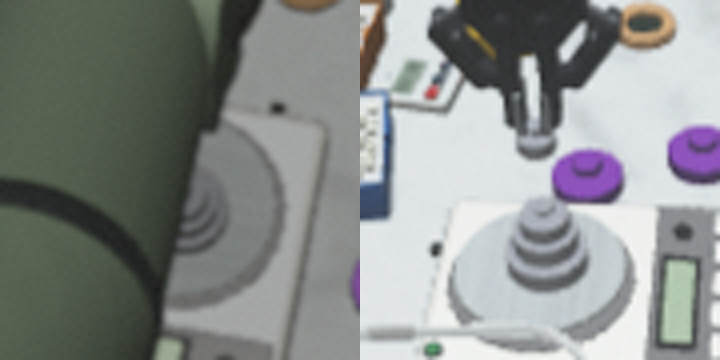

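w50 hangs upright in the grip at side px (221,200); the rest of the stack stands undisturbed.

{"op": "move_arm", "data": {"gripper": [0,0,0,0,0,0,0,0], "linear": [[-3,-0.5,0],[-4.7,-0.7,0],[-4.8,-0.8,0],[-4.8,-0.8,0],[-4.8,-0.8,0],[-4.8,-0.8,0],[-4.7,-0.8,0],[-3,-0.6,0]], "twist": [0,0,0,0,0,0,0,0]}}

```text
clock: 5.8
position: [0.5817, -0.2659, 0.1965]
tool_rot: [-3.14, 0.001, 1.568]
force: [0.6, -0.2, 0.4]
grip_width: 0.0115
finger_force: 29.3
```

{"op": "move_arm", "data": {"gripper": [0,0,0,0,0], "linear": [[-1.5,0,3],[-0.2,0,4.5],[0,0,4.0],[0,0,1.0],[0,0,0]], "twist": [0,0,0,0,0]}}

```text
clock: 6.3
position: [0.5827, -0.2788, 0.0708]
tool_rot: [-3.139, -0.001, 1.571]
force: [0.3, 0.6, -0.0]
grip_width: 0.0116
finger_force: 29.3
```

```bash
python3 look.py d .583,-.279,.04 32
```

```text
[ 0.5827 -0.2788  0.0708] 0.0116 [-3.139e+00 -8.000e-04  1.571e+00]
top origin 321 180 zoom 6 tcp px [[354.9 210.3]]
side origin 216 134 zoom 6 tcp px [[247.4 159. ]]
```

```bash
sleep 1
```

```text
(no output)
```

View pics/d.png

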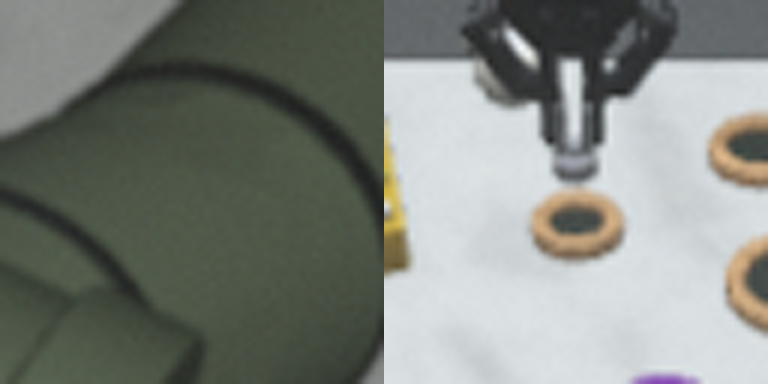

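w50 is centred over case50 in the side view to within about 2 mm (weight col 575, case col 578 in the crop).

{"op": "move_arm", "data": {"gripper": [0,0,0,0], "linear": [[0,-0.1,2],[0,0,1.4],[0,0,0.5],[0,0,0.2]], "twist": [0,0,0,0]}}

```text
clock: 6.8
position: [0.5826, -0.2793, 0.0312]
tool_rot: [3.141, 0.0, 1.571]
force: [-2.0, -1.3, 3.5]
grip_width: 0.0113
finger_force: 29.7
```

{"op": "move_arm", "data": {"gripper": [0,0,0], "linear": [[0,0,0.2],[0,0,0.2],[0,0,0]], "twist": [0,0,0]}}

```text
clock: 7.1
position: [0.5833, -0.2815, 0.0287]
tool_rot: [3.139, 0.003, 1.57]
force: [-3.2, -5.6, 12.7]
grip_width: 0.0112
finger_force: 30.2
```

The funnel wall is pushing −y and −x, so I'll follow it.

{"op": "move_arm", "data": {"gripper": [0,0,0,0], "linear": [[-0.3,-0.2,-0.2],[-0.1,0,0],[0,0,0.2],[0,0,0.1]], "twist": [0,0,0,0]}}

```text
clock: 7.5
position: [0.5804, -0.2828, 0.0256]
tool_rot: [-3.141, -0.0, 1.571]
force: [0.1, -0.1, -1.7]
grip_width: 0.0117
finger_force: 29.3
```

{"op": "move_arm", "data": {"gripper": [0,0,0], "linear": [[0,0,0.1],[0,0,0.1],[0,0,0]], "twist": [0,0,0]}}

```text
clock: 7.8
position: [0.5807, -0.283, 0.0249]
tool_rot: [3.141, -0.0, 1.571]
force: [-6.4, 4.7, 23.6]
grip_width: 0.0112
finger_force: 31.0
```

{"op": "move_arm", "data": {"gripper": [0.4,0.4,0.4,0.4,0.4,0.4,0.4,0.4], "linear": [[0,0,-0.1],[0,0,0],[0,0,0],[0,0,-1],[0,0,-4],[0,0,-5],[0,0,-4],[0,0,0]], "twist": [0,0,0,0,0,0,0,0]}}

```text
clock: 8.6
position: [0.5825, -0.2845, 0.1711]
tool_rot: [3.134, 0.003, 1.571]
force: [0.9, -1.2, -0.4]
grip_width: 0.034
finger_force: 0.0
```

{"op": "move_arm", "data": {"gripper": [0.5,0.5,0.5,0.5], "linear": [[3,-3.5,0],[3,-3.5,0],[3,-3,0],[0,0,0]], "twist": [0,0,0,0]}}

```text
clock: 9.0
position: [0.477, -0.1898, 0.165]
tool_rot: [-3.139, -0.002, 1.573]
force: [0.8, -0.7, -0.1]
grip_width: 0.0425
finger_force: 0.0
```

Run:
```python
from h import *
ims=[]
for n in('top','side'):
    f=grab(n);pickle.dump(f,open(f'e_{n}.pkl','wb'))
    for P in ([.583,-.279,.02],[.641,.084,.1]):
        u,v=proj(f,[P])[0].round().astype(int);x0,y0=u-25,v-18
        ims.append(cv2.resize(f['img'][y0:y0+36,x0:x0+50,::-1],(400,288),interpolation=cv2.INTER_CUBIC));print(n,x0,y0)
cv2.imwrite('pics/e.png',np.vstack([np.hstack(ims[:2]),np.hstack(ims[2:])]))
```

```text
top 326 196
top 201 150
side 223 152
side 198 204
```

```bash
sleep 1
```

```text
(no output)
```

View pics/e.png

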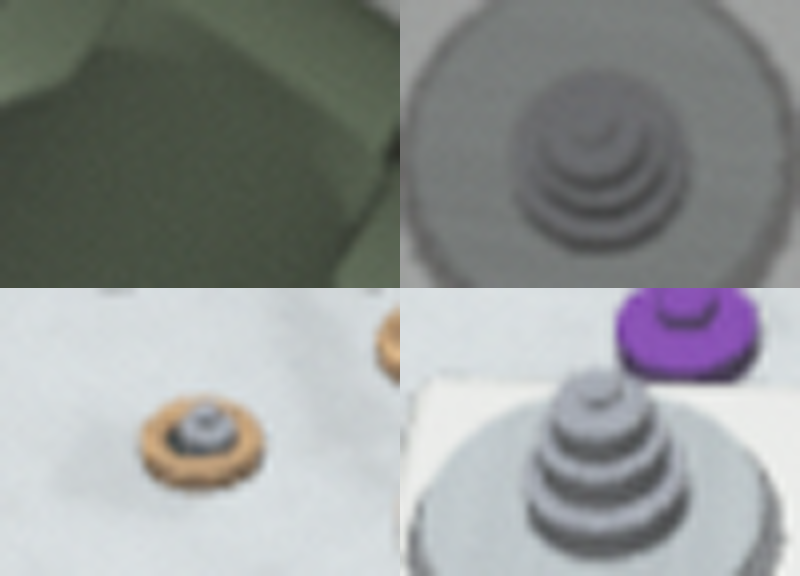

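w50 sits in case50 at side px (249,170). The w100 knob is at top px (225.5,166) and side px (223.3,217).

Run:
```python
from h import *
t=pickle.load(open('e_top.pkl','rb'));s=pickle.load(open('e_side.pkl','rb'))
print(ray(t,[[225.5,166]],.1297),ray(t,[[226,150+157/8]],.0847),ray(s,[[223.3,217]],.1297))
for p in ([.641,.084,.1297],[.641,.084,.0847],[.643,.084,.1297]): print(proj(t,[p]).round(1),proj(s,[p]).round(1))
```

```text
[[0.63869097 0.08286092 0.1297    ]] [[0.64144973 0.08457416 0.0847    ]] [[0.63859391 0.09158739 0.1297    ]]
[[225.2 165.1]] [[222.7 215.2]]
[[226.2 169.8]] [[223.8 226. ]]
[[225.3 164.4]] [[222.  215.2]]
```

{"op": "move_arm", "data": {"gripper": [0.5,0.5,0.5,0.5,0.5,0.5,0.5,0.5], "linear": [[3.9,2.3,-0.5],[3.9,2.3,0],[3.9,2.3,0],[3.9,2.3,0],[3.9,2.3,0],[4.0,2.4,0],[4.0,2.4,0],[0,0,0]], "twist": [0,0,0,0,0,0,0,0]}}

```text
clock: 9.9
position: [0.646, 0.0884, 0.1689]
tool_rot: [3.141, -0.002, 1.578]
force: [-1.5, -0.4, 0.1]
grip_width: 0.0428
finger_force: 0.0
```

{"op": "move_arm", "data": {"gripper": [0.5,0.5], "linear": [[0,0,0],[0,0,0]], "twist": [0,0,0]}}

```text
invalid input
```

{"op": "move_arm", "data": {"gripper": [0.5,0.5], "linear": [[0,0,0],[0,0,0]], "twist": [0,0]}}

```text
clock: 10.1
position: [0.6436, 0.0804, 0.1697]
tool_rot: [-3.142, 0.001, 1.569]
force: [-0.9, -0.9, -0.2]
grip_width: 0.0427
finger_force: 0.0
```

{"op": "move_arm", "data": {"gripper": [0.5,0.5,0.5,0.5,0.5,0.5], "linear": [[0.3,-0.3,1.5],[0,0,1.5],[0,0,1.0],[0,0,0.5],[0,0,0],[0,0,0]], "twist": [0,0,0,0,0,0]}}

```text
clock: 10.7
position: [0.6406, 0.0847, 0.1251]
tool_rot: [3.141, 0.0, 1.571]
force: [-0.5, -0.2, -0.0]
grip_width: 0.0427
finger_force: 0.0
```

{"op": "move_arm", "data": {"gripper": [0.5,0.3,0.2,0.1,0,0,0,0], "linear": [[0,0,0.3],[0,0,0],[0,0,0],[0,0,0],[0,0,0],[0,0,0],[0,0,0],[0,0,0]], "twist": [0,0,0,0,0,0,0,0], "squeeze": 35}}

```text
clock: 11.5
position: [0.6407, 0.085, 0.1221]
tool_rot: [3.141, -0.0, 1.571]
force: [2.6, -0.1, 4.7]
grip_width: 0.0153
finger_force: 34.3
```

{"op": "move_arm", "data": {"gripper": [0,0,0,0,0,0,0,0], "linear": [[0,0,-0.6],[0,0,-1.2],[0,0,-2],[0,0,-3],[-2,-0.8,-1],[-4.3,-1.7,0],[-4.3,-1.7,0],[-4.3,-1.7,0]], "twist": [0,0,0,0,0,0,0,0]}}

```text
clock: 12.3
position: [0.5799, -0.0659, 0.2004]
tool_rot: [-3.141, 0.0, 1.571]
force: [1.1, -1.1, -1.2]
grip_width: 0.0153
finger_force: 34.3
```

{"op": "move_arm", "data": {"gripper": [0,0,0,0,0,0,0,0], "linear": [[-4.3,-1.7,0],[-4.3,-1.7,0],[-4.3,-1.7,0],[-4.3,-1.7,0],[-4.3,-1.7,0],[-4.3,-1.7,0],[-4.0,-1.7,0],[0,0,0]], "twist": [0,0,0,0,0,0,0,0]}}

```text
clock: 13.1
position: [0.458, -0.368, 0.2006]
tool_rot: [-3.14, 0.002, 1.563]
force: [-0.5, 0.4, -0.6]
grip_width: 0.0155
finger_force: 34.3
```

{"op": "move_arm", "data": {"gripper": [0,0,0,0,0], "linear": [[0,0,3],[0,0,4],[0,0,4],[0,0,1],[0,0,0]], "twist": [0,0,0,0,0]}}

```text
clock: 13.6
position: [0.4615, -0.362, 0.0794]
tool_rot: [-3.139, -0.001, 1.571]
force: [0.7, -0.0, 0.3]
grip_width: 0.0153
finger_force: 34.3
```

{"op": "move_arm", "data": {"gripper": [0,0,0,0,0,0], "linear": [[0.0,0.1,2.5],[0,0,1.6],[0,0,0.5],[0,0,0.2],[0,0,0.2],[0,0,0]], "twist": [0,0,0,0,0,0]}}

```text
clock: 14.2
position: [0.4637, -0.3623, 0.0304]
tool_rot: [3.141, 0.0, 1.571]
force: [-0.1, -0.2, 0.1]
grip_width: 0.015
finger_force: 34.3
```

{"op": "move_arm", "data": {"gripper": [0,0,0,0], "linear": [[0,0,0.2],[0,0,0.1],[0,0,0.1],[0,0,0]], "twist": [0,0,0,0]}}

```text
clock: 14.6
position: [0.4639, -0.3622, 0.0266]
tool_rot: [3.141, 0.0, 1.571]
force: [-0.5, 2.4, 12.0]
grip_width: 0.015
finger_force: 35.3
```

{"op": "move_arm", "data": {"gripper": [0.4,0.4,0.4,0.4,0.5,0.5,0.5,0.5], "linear": [[0,0,-0.1],[0,0,0],[0,0,0],[0,0,-1],[0,0,-4],[0,0,-5],[3,0,-3],[4,0,0]], "twist": [0,0,0,0,0,0,0,0]}}

```text
clock: 15.4
position: [0.4645, -0.2939, 0.1612]
tool_rot: [3.136, 0.003, 1.568]
force: [1.0, 1.7, -0.8]
grip_width: 0.0425
finger_force: 0.0
```

{"op": "move_arm", "data": {"gripper": [0.5,0.5,0.5,0.5], "linear": [[4,0,0],[4,0,0],[0,0,0],[0,0,0]], "twist": [0,0,0,0]}}

```text
clock: 15.8
position: [0.4637, -0.2114, 0.1575]
tool_rot: [3.141, 0.0, 1.573]
force: [-0.2, -0.5, 0.2]
grip_width: 0.0425
finger_force: 0.0
```

```bash
cat > e.py <<'E'
from h import *
import sys
from workcell import monitor
tag=sys.argv[1];C=[float(v) for v in sys.argv[2].split(',')];zs=float(sys.argv[3]);ims=[]
for n in('top','side'):
    f=grab(n);pickle.dump(f,open(f'{tag}_{n}.pkl','wb'))
    for P in (C+[.02],[.641,.084,zs]):
        u,v=proj(f,[P])[0].round().astype(int);x0,y0=u-25,v-18
        ims.append(cv2.resize(f['img'][y0:y0+36,x0:x0+50,::-1],(400,288),interpolation=cv2.INTER_CUBIC));print(n,x0,y0,proj(f,[P])[0].round(1))
cv2.imwrite(f'pics/{tag}.png',np.vstack([np.hstack(ims[:2]),np.hstack(ims[2:])]));print(monitor.observe()['position'].round(4))
E
python3 e.py f .464,-.360 .1152
```

```text
top 351 242 [375.9 259.6]
top 201 149 [225.5 166.7]
side 253 139 [278.2 157.4]
side 198 201 [223.1 218.7]
[ 0.4634 -0.2129  0.1572]
```

```bash
sleep 1
```

```text
(no output)
```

View pics/f.png

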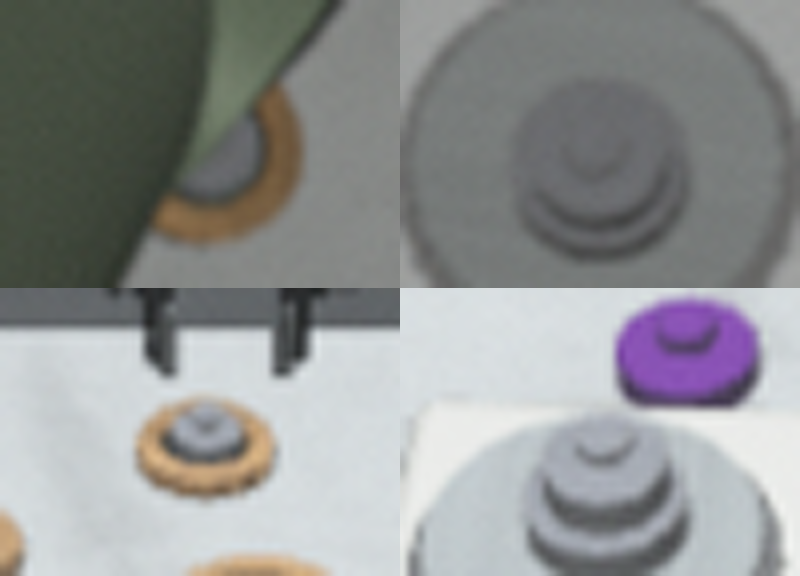

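w100 is seated in case100 (side px (279,155)). The w200 knob is at top (225.6,167.1) and side (223.5,219.8), giving a stack axis of about (0.640,0.085).

{"op": "move_arm", "data": {"gripper": [0.5,0.5,0.5,0.5,0.5,0.5,0.5,0.5], "linear": [[3.7,2.2,0],[3.7,2.2,0],[3.7,2.2,0],[3.7,2.2,0],[3.7,2.2,0],[3.7,2.2,0],[3.7,2.2,0],[3.85,2.2,0]], "twist": [0,0,0,0,0,0,0,0]}}

```text
clock: 16.7
position: [0.6404, 0.0854, 0.1569]
tool_rot: [3.141, 0.001, 1.569]
force: [0.2, -0.7, 0.7]
grip_width: 0.0427
finger_force: 0.0
```

{"op": "move_arm", "data": {"gripper": [0.5,0.5,0.5,0.5,0.5,0.5], "linear": [[0,0,0],[0,0,0],[0,0,2],[0,0,1.8],[0,0,0.8],[0,0,0]], "twist": [0,0,0,0,0,0]}}

```text
clock: 17.3
position: [0.6389, 0.0838, 0.1101]
tool_rot: [-3.14, 0.001, 1.569]
force: [-0.1, 0.1, -0.0]
grip_width: 0.043
finger_force: 0.0
```

{"op": "move_arm", "data": {"gripper": [0.5,0.35,0.25,0.15,0,0,0,0], "linear": [[0.05,0.1,0.45],[0,0,0],[0,0,0],[0,0,0],[0,0,0],[0,0,0],[0,0,0],[0,0,0]], "twist": [0,0,0,0,0,0,0,0], "squeeze": 45}}

```text
clock: 18.1
position: [0.6413, 0.0858, 0.1071]
tool_rot: [3.139, -0.0, 1.571]
force: [4.8, -1.5, 6.3]
grip_width: 0.0192
finger_force: 44.1
```

{"op": "move_arm", "data": {"gripper": [0,0,0,0,0,0,0,0], "linear": [[0,0,-0.6],[0,0,-1.2],[0,0,-2],[0,0,-3],[0,-2,-3],[0,-4,0],[0,-4.5,0],[1,-4.5,0]], "twist": [0,0,0,0,0,0,0,0]}}

```text
clock: 18.9
position: [0.4882, 0.0948, 0.2048]
tool_rot: [-3.141, -0.0, 1.569]
force: [1.0, 1.8, -2.8]
grip_width: 0.0193
finger_force: 44.5
```

{"op": "move_arm", "data": {"gripper": [0,0,0,0,0,0,0,0], "linear": [[3.5,-3,0],[4.0,-2,0],[4.0,-1,0],[4.0,0,0],[3.6,0,0],[2,0,0],[0,0,0],[0,0,0]], "twist": [0,0,0,0,0,0,0,0]}}

```text
clock: 19.7
position: [0.4301, 0.3062, 0.2045]
tool_rot: [-3.141, 0.001, 1.571]
force: [0.8, -0.2, -2.4]
grip_width: 0.0192
finger_force: 44.5
```

{"op": "move_arm", "data": {"gripper": [0,0,0,0,0], "linear": [[0,0,3],[0,0,4],[0,0,4],[0,0,1],[0,0,0]], "twist": [0,0,0,0,0]}}

```text
clock: 20.2
position: [0.4302, 0.3055, 0.084]
tool_rot: [-3.14, 0.002, 1.57]
force: [-0.2, 0.2, -1.7]
grip_width: 0.0191
finger_force: 44.5
```

```bash
python3 look.py g .4315,.3085,.04 45
```

```text
[0.4302 0.3055 0.084 ] 0.0191 [-3.1400e+00  1.9000e-03  1.5695e+00]
top origin 90 190 zoom 4 tcp px [[131.7 233.8]]
side origin 254 256 zoom 4 tcp px [[300.1 289.5]]
```

```bash
sleep 1
```

View pics/g.png

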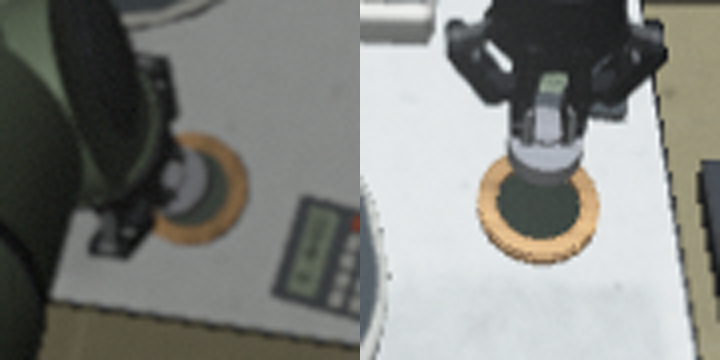

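w200 hangs at side px (300,294) above case200, whose bore centre is at (299,306). It is aligned within about 2 mm.

{"op": "move_arm", "data": {"gripper": [0,0,0,0,0,0], "linear": [[0.15,0.15,2.5],[0,0,1.7],[0,0,0.5],[0,0,0.2],[0,0,0.2],[0,0,0]], "twist": [0,0,0,0,0,0]}}

```text
clock: 20.9
position: [0.4322, 0.3087, 0.0341]
tool_rot: [3.141, -0.001, 1.571]
force: [0.1, 0.1, -2.6]
grip_width: 0.0191
finger_force: 44.6
```

{"op": "move_arm", "data": {"gripper": [0,0,0,0,0], "linear": [[0,0,0.2],[0,0,0.1],[0,0,0.1],[0,0,0.05],[0,0,0]], "twist": [0,0,0,0,0]}}

```text
clock: 21.4
position: [0.432, 0.3086, 0.0301]
tool_rot: [3.141, -0.001, 1.571]
force: [-6.7, -4.1, 30.6]
grip_width: 0.0191
finger_force: 47.3
```

{"op": "move_arm", "data": {"gripper": [0.4,0.4,0.4,0.4,0.5,0.6,0.6,0.6], "linear": [[0,0,-0.15],[0,0,0],[0,0,0],[0,0,-1],[0,0,-4],[0,0,-5],[-2,0,-3],[-3,0,0]], "twist": [0,0,0,0,0,0,0,0]}}

```text
clock: 22.2
position: [0.4332, 0.2599, 0.1644]
tool_rot: [3.137, -0.004, 1.573]
force: [0.5, -0.9, -1.3]
grip_width: 0.0513
finger_force: 0.0
```

{"op": "move_arm", "data": {"gripper": [0.6,0.6], "linear": [[0,0,0],[0,0,0]], "twist": [0,0]}}

```text
clock: 22.4
position: [0.4319, 0.2582, 0.1609]
tool_rot: [3.141, -0.001, 1.57]
force: [0.0, 0.2, -0.3]
grip_width: 0.0511
finger_force: 0.0
```

```bash
python3 e.py i .4315,.3085 .0987
```

```text
top 111 218 [136.5 236.5]
top 201 150 [225.9 168.4]
side 273 287 [298.2 305. ]
side 198 205 [223.5 222.7]
[0.4317 0.2589 0.1603]
```

```bash
sleep 1
```

```text
(no output)
```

View pics/i.png

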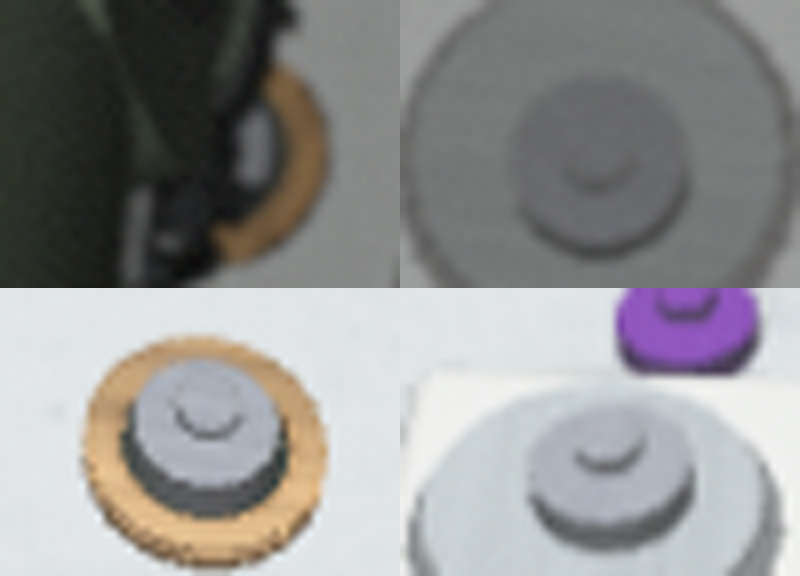

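w200 is seated in case200. The w500 knob is at top (226.0,169.4) and side (224.1,224), giving about (0.639,0.085).

{"op": "move_arm", "data": {"gripper": [0.6,0.6,0.6,0.6,0.6,0.6,0.6,0.6], "linear": [[-2.9,3.4,0],[-2.9,3.4,0],[-2.9,3.5,0],[-2.9,3.5,0],[-2.9,3.5,0],[-2.9,3.5,0],[0,0,0],[0,0,0]], "twist": [0,0,0,0,0,0,0,0]}}

```text
clock: 23.3
position: [0.6399, 0.0842, 0.1593]
tool_rot: [-3.14, 0.0, 1.57]
force: [-0.7, 0.9, 0.3]
grip_width: 0.0512
finger_force: 0.0
```

{"op": "move_arm", "data": {"gripper": [0.6,0.6,0.6,0.6,0.6], "linear": [[0,0,3],[0,0,2.5],[0,0,1.3],[0,0,0],[0,0,0]], "twist": [0,0,0,0,0]}}

```text
clock: 23.8
position: [0.64, 0.085, 0.093]
tool_rot: [3.141, -0.0, 1.572]
force: [0.4, 0.3, 1.2]
grip_width: 0.0516
finger_force: 0.0
```

{"op": "move_arm", "data": {"gripper": [0.6,0.45,0.35,0.25,0.1,0,0,0], "linear": [[0,-0.05,0.55],[0,0,0],[0,0,0],[0,0,0],[0,0,0],[0,0,0],[0,0,0],[0,0,0]], "twist": [0,0,0,0,0,0,0,0], "squeeze": 70}}

```text
clock: 24.6
position: [0.6399, 0.0845, 0.0878]
tool_rot: [3.14, -0.0, 1.571]
force: [-1.7, 1.1, 8.6]
grip_width: 0.0222
finger_force: 68.2
```

{"op": "move_arm", "data": {"gripper": [0,0,0,0,0,0,0,0], "linear": [[0,0,-0.5],[0,0,-1],[0,0,-2],[0,0,-3],[0,0,-2.5],[-1.5,-1,0],[-3,-2,0],[-3.5,-2.3,0]], "twist": [0,0,0,0,0,0,0,0]}}

```text
clock: 25.4
position: [0.5857, 0.0045, 0.1773]
tool_rot: [3.141, -0.0, 1.573]
force: [-0.2, -0.9, -4.3]
grip_width: 0.0227
finger_force: 69.3
```

{"op": "move_arm", "data": {"gripper": [0,0,0,0,0,0,0,0], "linear": [[-3.8,-2.4,0],[-3.8,-2.4,0],[-3.8,-2.4,0],[-3.8,-2.4,0],[-3.5,-2.3,0],[-2.5,-1.6,0],[-1.4,-0.9,0],[0,0,0]], "twist": [0,0,0,0,0,0,0,0]}}

```text
clock: 26.2
position: [0.4409, -0.2238, 0.1776]
tool_rot: [3.141, 0.001, 1.567]
force: [1.2, 0.7, -4.0]
grip_width: 0.0227
finger_force: 69.3
```

{"op": "move_arm", "data": {"gripper": [0,0,0,0,0], "linear": [[0,0,2],[0,0,3],[0,0,3],[0,0,1],[0,0,0]], "twist": [0,0,0,0,0]}}

```text
clock: 26.7
position: [0.4421, -0.2212, 0.0863]
tool_rot: [-3.14, -0.001, 1.571]
force: [-0.0, 1.0, -4.1]
grip_width: 0.0226
finger_force: 69.4
```

{"op": "move_arm", "data": {"gripper": [0,0,0,0,0,0], "linear": [[0,0.1,2.5],[0,0,1.7],[0,0,0.6],[0,0,0.2],[0,0,0.2],[0,0,0]], "twist": [0,0,0,0,0,0]}}

```text
clock: 27.3
position: [0.4438, -0.2217, 0.0355]
tool_rot: [3.141, 0.0, 1.571]
force: [0.1, -0.3, -5.2]
grip_width: 0.0225
finger_force: 69.5
```

{"op": "move_arm", "data": {"gripper": [0,0,0,0,0,0], "linear": [[0,0,0.2],[0,0,0.2],[0,0,0.1],[0,0,0.05],[0,0,0.05],[0,0,0]], "twist": [0,0,0,0,0,0]}}

```text
clock: 27.9
position: [0.4434, -0.2216, 0.0296]
tool_rot: [3.141, -0.0, 1.571]
force: [-5.4, 2.4, 22.6]
grip_width: 0.0227
finger_force: 72.1
```

Floor contact at the expected height, so I'll release and retreat.

{"op": "move_arm", "data": {"gripper": [0.5,0.5,0.5,0.5,0.5,0.5,0.5,0.5], "linear": [[0,0,-0.1],[0,0,0],[0,0,0],[0,0,0],[0,0,-1],[0,0,-4],[0,0,-5],[3,0,-4]], "twist": [0,0,0,0,0,0,0,0]}}

```text
clock: 28.7
position: [0.4431, -0.1943, 0.1727]
tool_rot: [3.14, 0.002, 1.566]
force: [2.1, 2.5, 0.8]
grip_width: 0.0428
finger_force: 0.0
```

{"op": "move_arm", "data": {"gripper": [0.5,0.5,0.5,0.5,0.5,0.5,0.5,0.5], "linear": [[4,0,0],[4,0,0],[4,0,0],[4,0,0],[3,0,0],[0,0,0],[0,0,0],[0,0,0]], "twist": [0,0,0,0,0,0,0,0]}}

```text
clock: 29.5
position: [0.4434, -0.0024, 0.1702]
tool_rot: [3.141, 0.0, 1.57]
force: [0.2, -0.1, -0.6]
grip_width: 0.0428
finger_force: 0.0
```

```bash
python3 - <<'E'
from h import *
ims=[]
for P in ([.583,-.279,.02],[.464,-.36,.02],[.4315,.3085,.02],[.443,-.221,.02]):
  r=[]
  for n in('top','side'):
    f=grab(n);u,v=proj(f,[P])[0].round().astype(int);r.append(cv2.resize(f['img'][v-20:v+20,u-20:u+20,::-1],(200,200),interpolation=cv2.INTER_CUBIC))
  ims.append(np.vstack(r))
cv2.imwrite('pics/z.png',np.hstack(ims))
E
sleep 1
```

```text
(no output)
```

View pics/z.png

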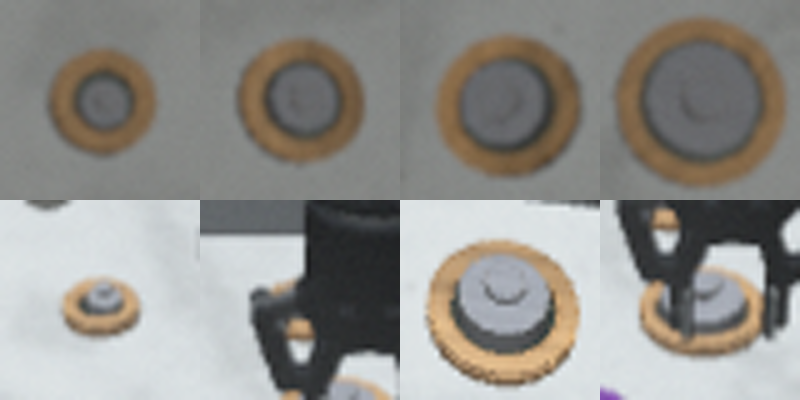

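All four weights sit flat inside their bores (top row, each weight near the middle of its ring), and the arm is clear.

```bash
python3 -c "
from workcell import bot;print(bot.job_done())"
```

```text
the job is handed in; nothing more can be done
None
```

All four weights were moved in order from the pan into their own cases and looked upright and fully down in the final camera check; the job is handed in at about 30 s of robot time, but no verdict was returned.

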